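Mount the owl carving on the keyed carving stand

TASK

Set up the carving stand: seat the loose aluminium hub on the two alignment pegs of the dark wooden base so that it lies flat, and let go of it. Then take the owl mounted on a disc out of its rack, put its keyed steel shaft into the hub, turning it until the key slips into the keyway, and push it fully home against the spring until the disc is flush on the hub. Finish while still gripping the owl and holding it pressed home, so that it can be clamped, and leave the other things on the bench where they are.

Things in the scene. Friction and masses are not known exactly. Their poses are not given: they have to be found in the camera images.
- base: dark wooden slab fixed to the bench, 190 (its x) x 110 (its y) x 25 high; origin under its centre, z up. Two steel pegs stand on its top at x = -45 and +45, y = 0: diameter 10, 16 high, the upper 8 tapering to diameter 4. The spring post stands between them at the centre
- base_top (a point): centre of the base's top face, 25 above its underside; axes as the base's
- post (a joint): travel (m) of the spring post at the base's centre, a steel pin of diameter 14, its top 23 above the base's top face at 0; grows as it is pushed down, at most 0.012. The spring pushes back with 5 N at 0 and 10 N at 0.010, where it stands when the disc is flush on the seated hub. When released it lifts the carving again
- hub: loose aluminium hub, 0.32 kg: square block 50 x 50, 45 high, with a flange 10 thick on two sides, 130 (its x) x 56 (its y) overall. Origin under its centre, z up. Flange holes of diameter 12 at x = -45 and +45 go over the pegs, either way round. Grip the block across y (50 mm), fingertips above the flange. Starts flat on the bench, left or right of the base
- hub_mouth (a point): centre of the bore's mouth in the hub's top face, 45 above its underside; axes as the hub's. The bore, 20 across, goes right through and clears the spring post; a keyway 8 wide runs down its +x side, reaching 15.5 from the axis, open at the top and full length
- carving: pale half-carved owl on a disc with a steel shaft below, 0.24 kg. Origin: centre of the disc's underside; z up, x towards the beak. Disc diameter 58, 7 thick, with a pointer tab at +x reaching 37 from the axis. Body 36 x 36 square (sides along x, y) from z = 7 to 47, grip it here; round head to z = 72. Starts upright in the rack, shaft in its hole. Flush home, this origin lies at hub_mouth
- shaft_tip (a point): centre of the shaft's lower end, 32 below the carving's origin; axes as the carving's. Shaft diameter 18, lowest 4 tapering to 12. A key 6 wide, round-ended, on its +x side (below beak and tab) reaches 14 from the axis, from the disc down to 12 above this point. The key's x must point along the hub's x. The tip meets the spring post 10 mm before home
- rack: fixed wooden block 90 x 90 x 45 high with a through-hole of diameter 34, on whose top the carving's disc rests with the shaft hanging in the hole; origin under its centre; left or right of the base, on the other side from the hub. The carving starts turned up to 1.2 rad either way from the rack's x
- mallet: square-headed wooden mallet lying on the bench at the far side, head 65 x 115 x 65, handle 170 long; origin under the head's centre; a bystander
- gouge_wide: wood gouge lying flat, about 210 long, 22 high, flat-sided pale handle and 18 wide steel blade; origin under the handle near its middle; a bystander
- gouge_narrow: wood gouge lying flat, about 210 long, 22 high, flat-sided pale handle and 9 wide steel blade; origin under the handle near its middle; a bystander
- rosette: round carved wooden rosette, 72 across, 19 high, lying flat; origin under its centre; a bystander
- plaque: small rectangular wooden plaque, 100 x 65 x 14, lying flat; origin under its centre; a bystander
- spare_owl: unmounted half-carved owl standing on the bench itself (no disc, no shaft, no rack), 42 square and 70 tall; origin under its centre; a bystander
- oil: amber bottle of finishing oil, 52 in diameter, 130 tall; origin under its centre; a bystander
Mind the look-alikes: they are no part of the job. Leave any pink or turquoise look-alike of the carving alone.

How it is judged:
By the outcome, as a careful person would: the job done as asked, in the order asked, and still so for the second after the job is handed in, while the arm keeps its last pose, push and grip.
It also fails if it takes over 64 s, if anything falls off the work surface, if the arm or the gripper's body presses on something with over 40 N, if the wrist force passes 120 N, or if a joint passes its speed limit or range.

ROBOT

A 6-joint arm with a two-finger parallel gripper is mounted at the origin on the work surface. World frame = base frame: x ahead of the robot, y to its left, z up, the work surface at z = 0. Lengths are in m, angles in rad, forces in N, time in s.
With the tool pointing down it reaches from about 0.3 to 0.75 m from the base axis. Payload 8.5 kg.
Tool frame: the origin (TCP) lies on the mounting face of the last link; the fingertips stand 173 mm ahead of it and the grasp point (between the pads) lies 155 mm ahead of it; z points along the fingers, y is the line along which they close (so a half turn about z gives the same grasp; the last joint's range is limited). The gripper opens to 85 mm and grips with 20 to 120 N. Pads are 22 mm wide; open, the fingers measure 114 mm over their backs; the gripper's body (76 mm by 85 mm) begins 54 mm behind the grasp point. The pads swing forward as they close: fully open they stand 13 mm farther back than shut.
Start: joints at [0.986, 0.381, 1.297, -0, 1.464, -0.215], TCP at [0.199, 0.513, 0.405] pointing down, gripper open.
Joint ranges: [-3.11, 3.11], [-0.89, 2.33], [0.22, 2.48], [-1.42, 4.56], [0.17, 2.85], [-2.88, 2.88]. Speed limits (rad/s): [2.39, 2.39, 3.14, 3.14, 3.14, 3.14].

INTERFACE

Orientations are given as a rotation vector (axis times angle).
In Python, from bench import ctrl gives the robot as it stands. The module is installed in compiled form; this text tells all that it offers.
- The arm moves only by the tool send_rows, never from a script. Its argument "deltas" is a list that holds one entry, the list of rows, each a list of 5 numbers: the shift along the tool's x, y, z scaled (see below), then the turn about the tool's z scaled (see below), then the opening, from 0 (shut) to 1 (fully open). A call has 1 to 20 rows; each row shifts and turns the commanded pose from where the row before left it, along the tool's axes as they then stand; what a row does not reach is not made up. The controller multiplies each number of a shift by 0.04 m and each number of a turn by 0.15 rad. A row lasts 1/10 s, in which the tool goes at most 50 mm and 8.59 degrees, less where a joint would pass 70% of its speed; a pose out of reach is approached as far as the arm can. A call with a number of a shift or a turn outside -1 to 1 is refused whole. A call with a gripper value outside its range is refused whole. The fingers move at their own pace and stop on an object; "newtons" is the grip in N (left out, the last holds). Time passes only in rows, so rows that do not move let the fingers close. It gives the time, the measured TCP pose, the force, the opening and the grip force at its end, in the units of the state.
- ctrl.read_state(): the state, without advancing time (a new reading comes with each control period).
- ctrl.grab_frame(name): name is "scene" or "top" or "wrist"; returns a dict with "frame" (480x640x3 uint8, blue, green, red), "z_map" (480x640 float32, m along the optical axis (not along the pixel's ray), 0 where there is no reading), "intrinsics" (3x3 intrinsics, pixels), "pose" (4x4, takes a point from camera to world coordinates); the wrist camera has in their place "mount" (4x4, takes a point from camera to tool coordinates, whose origin is the TCP and whose axes are the flange's). Camera axes: x right, y down, z forward; pixel columns grow to the right and rows downward; lengths in m; the calibration is good to about 2 mm. A picture is of the moment at which its call begins: read the wrist's pose just before it.
- ctrl.sign_off(): hands the job in; it is judged then, once.
Trained networks look in a picture, given as the dict that the camera call returned (one of the last four; its "shot" number tells which), for a name from the list of things; names that differ only in an ending like _2 or _b are one class to them, and where a whole thing is asked for, a point or a joint stands for the part that bears it (a point fixed in the world has none). Each returns a list of dicts, best first, with "confidence" (0 to 1); they miss things now and then, are a little off and sometimes report something else, mostly with a low value. They report only what shows in the picture. A call takes as long as a camera call. They do not tell look-alikes from the thing itself.
- ctrl.cut_out(picture, name): "region" (480x640 bool, what is visible of it) and "rect" ([left, top, right, bottom] in pixels, round what is visible of it).
- ctrl.place_of(picture, name): "position" ([column, row] in pixels: a listed point, or the origin of a listed thing).
The state is a dict: "time": time; "joint_pos": joint angles; "joint_velocities": joint speeds; "tau": joint torques, N m; "tool_pos": TCP position; "orientation": TCP orientation; "contact_force": force on the tool from outside, world axes, zero at the start; "torque": the same for the moment, N m; "width": finger opening in m; "gripper_force": force on a finger pad.
Only numpy, scipy, OpenCV 4.12 (cv2) and the standard library are available. Lean on these libraries where they do the work, as an engineer would, in place of code of your own. Each camera call takes 0.05 s, during which the arm holds its last target. There are 200 camera calls.

## Working session

There is one attempt and no reset: what is moved stays moved. The work goes in short steps, Python scripts to look and compute and a tool call to move; the robot and the scene stay as the last step left them, time stands still between calls to the robot, and variables do not carry over. Pictures are saved under pics/ and viewed, at most 13 in all, crops included, and the job is handed in when it is done.

Besides the shell and the picture viewer there is one more tool, called after "Call:" as a command line: name --argument value ..., lists and objects as JSON in quotes. send_rows: Moves the arm, as the interface text tells. Its arguments: {"type":"object","properties":{"deltas":{"type":"array"},"newtons":{"type":"number"}},"required":["deltas"]}

```bash
mkdir -p pics; cat > h.py <<'E'
import numpy as np, cv2
from bench import ctrl
from scipy.spatial.transform import Rotation as R
def shot(n):
    s=ctrl.read_state(); p=ctrl.grab_frame(n)
    if n=='wrist':
        T=np.eye(4);T[:3,:3]=R.from_rotvec(s['orientation']).as_matrix();T[:3,3]=s['tool_pos']
        p['pose_']=T@np.array(p['mount'])
    else: p['pose_']=np.array(p['pose'])
    return p
def cloud(p):
    K=np.array(p['intrinsics']);z=p['z_map'];v,u=np.mgrid[:480,:640]
    c=np.stack([(u-K[0,2])/K[0,0]*z,(v-K[1,2])/K[1,1]*z,z],-1)
    w=c@p['pose_'][:3,:3].T+p['pose_'][:3,3]; w[z==0]=np.nan
    return w
def ray(p,uv,h):
    K=np.array(p['intrinsics']);d=p['pose_'][:3,:3]@np.array([(uv[0]-K[0,2])/K[0,0],(uv[1]-K[1,2])/K[1,1],1])
    o=p['pose_'][:3,3]; return o+d*(h-o[2])/d[2]
E
python3 - <<'E'
from h import *
p=shot('top');W=cloud(p);cv2.imwrite('pics/top.png',p['frame'])
np.set_printoptions(precision=4,suppress=True)
print(p['pose_'],p['intrinsics'])
for n in ['base','hub','carving','rack','spare_owl','oil','mallet','plaque','rosette','hub_mouth','base_top','shaft_tip','gouge_wide','gouge_narrow']:
    try:
        for r in ctrl.cut_out(p,n)[:3]:
            m=r['region'];w=W[m];print(n,round(r['confidence'],2),r['rect'],np.nanmedian(w,0),np.nanmax(w[:,2]))
    except Exception as e: print(n,e)
    for r in ctrl.place_of(p,n)[:2]: print('   place',r['position'],round(r['confidence'],2))
p=shot('scene');cv2.imwrite('pics/scene.png',p['frame'])
s=ctrl.read_state();print(s['time'],s['tool_pos'],s['orientation'],s['width'])
E
```

```text
[[ 0.0045 -0.9808  0.1951  0.3122]
 [-0.9998 -0.0083 -0.0191  0.0612]
 [ 0.0203 -0.195  -0.9806  1.0805]
 [ 0.      0.      0.      1.    ]] [[436.4002   0.     320.7157]
 [  0.     436.4002 233.3544]
 [  0.       0.       1.    ]]
base 0.65 [296.1, 196.0, 368.2, 280.9] [0.5142 0.0103 0.0235] 0.04904643834882183
   place [332.6, 237.7] 0.93
hub 0.6 [429.0, 233.6, 471.4, 284.5] [ 0.4631 -0.273   0.0108] 0.048342742403919337
hub 0.39 [269.3, 109.6, 366.4, 166.9] [ 0.7644 -0.0105  0.0593] 0.0693384495219398
   place [447.3, 255.1] 0.57
carving 0.92 [228.6, 247.2, 252.3, 272.5] [0.4444 0.2301 0.0894] 0.11998936153604156
carving 0.92 [182.2, 286.6, 209.2, 319.8] [0.3527 0.3245 0.0719] 0.1089281086123498
carving 0.78 [171.3, 239.3, 203.5, 267.3] [0.4689 0.354  0.0641] 0.10862693808873347
   place [226.7, 337.2] 0.95
   place [184.9, 252.3] 0.93
rack 0.65 [218.5, 243.1, 263.3, 284.1] [0.444  0.225  0.0437] 0.05130640235253603
   place [244.4, 265.7] 0.72
   place [188.7, 189.2] 0.72
   place [264.9, 181.0] 0.54
   place [280.1, 300.0] 0.35
oil 0.81 [224.6, 134.2, 247.3, 165.1] [0.7112 0.252
[... 770 characters left out ...]
3546 0.3239 0.0764] 0.1089281086123498
shaft_tip 0.78 [259.0, 201.0, 280.6, 223.9] [0.5609 0.1664 0.0693] 0.10870486019776271
shaft_tip 0.75 [213.5, 324.5, 240.3, 351.0] [0.2732 0.2535 0.0766] 0.1059763110619324
   place [200.7, 302.0] 0.75
   place [229.0, 334.3] 0.72
gouge_wide 0.63 [221.8, 298.4, 315.9, 310.3] [0.35   0.1567 0.018 ] 0.0253944374087538
   place [281.9, 301.8] 0.86
   place [237.1, 259.3] 0.28
gouge_narrow 0.65 [409.2, 149.5, 487.0, 175.0] [ 0.7113 -0.2611  0.0178] 0.026479991975842943
gouge_narrow 0.58 [168.8, 166.0, 207.5, 214.3] [0.6358 0.3718 0.0115] 0.01852270014792534
   place [435.3, 166.5] 0.84
1.5 [0.1988 0.5128 0.4047] [-0.5776 -3.088  -0.0001] 0.08568675376877173
```

View pics/top.png

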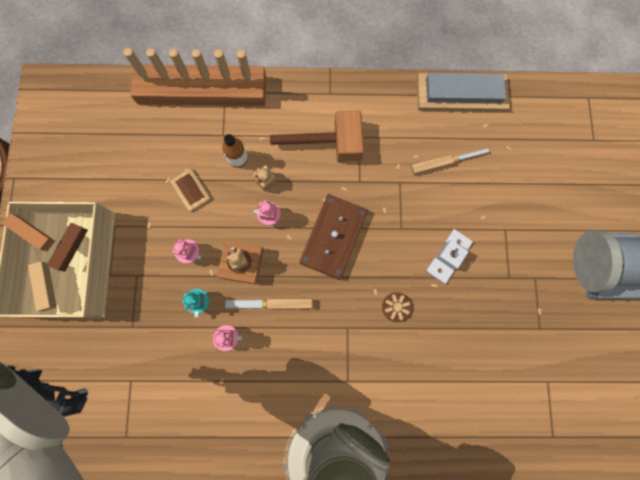

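View pics/scene.png

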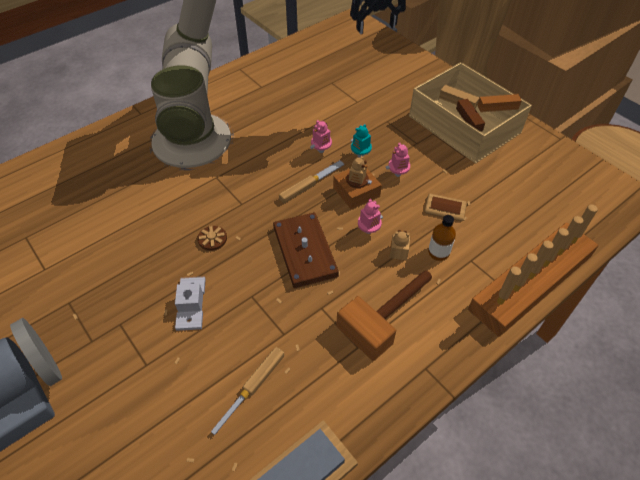

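Top view: dark base at about (335,237), hub at (450,256) on the right, rack with the pale owl at (238,262). The pink and turquoise look-alikes are at (267,213), (186,250), (196,301) and (226,338). Next I get rough poses and the wrist camera mount.

```bash
cat >> h.py <<'E'
np.set_printoptions(precision=4,suppress=True)
def rect(W,m,lo,hi):
    w=W[m];w=w[(w[:,2]>lo)&(w[:,2]<hi)]
    (c,s,a)=cv2.minAreaRect((w[:,:2]*1000).astype(np.float32))
    return np.array(c)/1000,s,a,len(w)
def goto(x,y,z,yaw=None):
    """yaw = world direction of tool y (mod pi). Prints turn then shift units."""
    s=ctrl.read_state();M=R.from_rotvec(s['orientation']).as_matrix()
    cur=np.arctan2(M[1,1],M[0,1]); t=0
    if yaw is not None:
        t=(yaw-cur+np.pi/2)%np.pi-np.pi/2
    M2=R.from_rotvec([0,0,t]).as_matrix()@M
    d=M2.T@(np.array([x,y,z])-s['tool_pos'])
    print('t',round(s['time'],2),'tcp',np.array(s['tool_pos']),'yaw_y',round(cur,4),'tilt',M[:2,2],'turn units',round(-t/.15,3),'shift units',d/.04,'j',np.array(s['joint_pos']),'F',np.array(s['contact_force']),'w',round(s['width'],4))
E
python3 - <<'E'
from h import *
p=shot('top');W=cloud(p)
r=ctrl.cut_out(p,'base')[0]['region'];print('base',rect(W,r,.018,.032))
r=ctrl.cut_out(p,'hub')[0]['region'];print('hub top',rect(W,r,.038,.06),'all',rect(W,r,.006,.016))
r=ctrl.cut_out(p,'rack')[0]['region'];print('rack',rect(W,r,.035,.048))
p=shot('wrist');print(np.array(p['mount']),p['intrinsics'])
goto(.46,-.27,.40)
E
```

```text
base (array([0.5179, 0.0093]), (109.96442413330078, 190.47714233398438), 68.53925323486328, 3235)
hub top (array([ 0.4715, -0.2796]), (49.595458984375, 51.18320846557617), 55.1798210144043, 371) all (array([ 0.4718, -0.2801]), (56.2552490234375, 131.36300659179688), 54.518165588378906, 543)
rack (array([0.4497, 0.2357]), (90.84285736083984, 90.3584213256836), 80.79591369628906, 944)
[[ 0.0006 -0.9641 -0.2655  0.067 ]
 [ 1.      0.0008 -0.0006 -0.0008]
 [ 0.0008 -0.2655  0.9641  0.031 ]
 [ 0.      0.      0.      1.    ]] [[411.9714   0.     328.1659]
 [  0.     411.9714 243.8112]
 [  0.       0.       1.    ]]
t 1.75 tcp [0.1988 0.5128 0.4047] yaw_y 1.201 tilt [-0.     -0.0001] turn units 0.0 shift units [-13.1622 -15.8871   0.1187] j [ 0.9857  0.3807  1.2974 -0.      1.4636 -0.2153] F [ 0.2995 -0.9753  0.7049] w 0.0851
```

Call:
send_rows --deltas '[[[-0.78, -0.93, 0, 0, 1], [-0.78, -0.93, 0, 0, 1], [-0.78, -0.93, 0, 0, 1], [-0.78, -0.93, 0, 0, 1], [-0.78, -0.93, 0, 0, 1], [-0.78, -0.93, 0, 0, 1], [-0.78, -0.93, 0, 0, 1], [-0.78, -0.93, 0, 0, 1], [-0.78, -0.93, 0, 0, 1], [-0.78, -0.93, 0, 0, 1], [-0.78, -0.93, 0, 0, 1], [-0.78, -0.93, 0, 0, 1], [-0.78, -0.93, 0, 0, 1], [-0.78, -0.93, 0, 0, 1], [-0.78, -0.93, 0, 0, 1], [-0.78, -0.93, 0, 0, 1], [-0.78, -0.93, 0.5, 0, 1], [0, 0, 0.8, 0, 1], [0, 0, 0.5, 0, 1]]]'

```text
time: 3.65
tool_pos: [0.4639, -0.2675, 0.3313]
orientation: [-0.58, -3.085, -0.002]
contact_force: [-0.1, 0.6, 0.1]
width: 0.0855
gripper_force: 0.0
```

```bash
python3 - <<'E'
from h import *
p=shot('wrist');W=cloud(p);f=p['frame'];
r=ctrl.cut_out(p,'hub')[0];print(r['rect'],r['confidence'])
print('hub top',rect(W,r['region'],.038,.06),'fl',rect(W,r['region'],.006,.016))
for q in ctrl.place_of(p,'hub_mouth')[:2]: print(q,ray(p,q['position'],.045))
cv2.imwrite('pics/w1.png',f)
goto(.4716,-.280,.25,.951)
E
```

```text
[260.2, 150.5, 375.1, 334.2] 0.69
hub top (array([ 0.4743, -0.2828]), (50.11112594604492, 50.62586212158203), 54.76192855834961, 5033) fl (array([ 0.4744, -0.2829]), (56.10753631591797, 130.332275390625), 54.90610122680664, 6612)
{'position': [314.8, 260.8], 'confidence': 0.75} [ 0.4736 -0.2813  0.045 ]
t 3.8 tcp [ 0.464  -0.2664  0.3332] yaw_y 1.2008 tilt [-0.0015  0.0014] turn units 1.666 shift units [-0.3554 -0.168   2.079 ] j [-0.7426  0.4188  1.4566  0.      1.2682 -1.9434] F [0.3633 0.6086 1.1011] w 0.0854
```

View pics/w1.png

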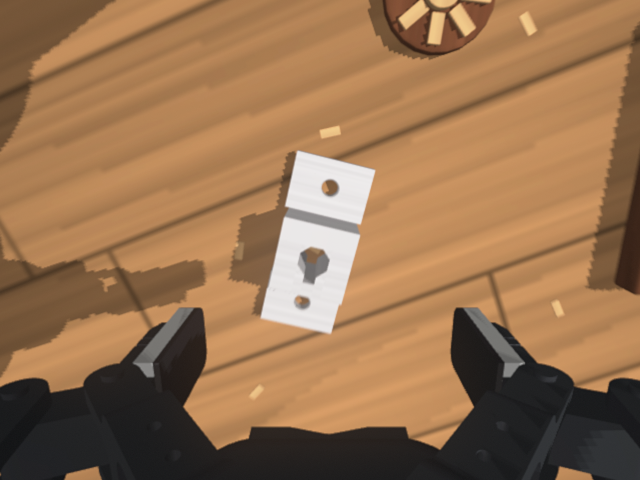

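Keyway opens downward in the image at (313,270), which is the world direction of about -35°. I turn, move over the hub, and check once at close range.

Call:
send_rows --deltas '[[[0, 0, 0, 0.81, 1], [0, 0, 0, 0.81, 1], [-0.2, -0.07, 0.7, 0, 1], [-0.2, -0.07, 0.7, 0, 1], [0, 0, 0.6, 0, 1], [0, 0, 0, 0, 1]]]'

```text
time: 4.4
tool_pos: [0.4739, -0.2799, 0.2527]
orientation: [-0.946, -2.993, -0.002]
contact_force: [0.4, -0.0, 0.7]
width: 0.0853
gripper_force: 0.0
```

```bash
python3 - <<'E'
from h import *
p=shot('wrist');W=cloud(p);f=p['frame'];
r=ctrl.cut_out(p,'hub')[0];print(r['rect'],r['confidence'])
print('hub top',rect(W,r['region'],.038,.06),'fl',rect(W,r['region'],.006,.016))
c=rect(W,r['region'],.006,.016)[0]
for q in ctrl.place_of(p,'hub_mouth')[:2]: print(q,ray(p,q['position'],.045))
goto(c[0],c[1],.188,.957)
E
```

```text
[269.1, 142.8, 381.6, 372.0] 0.9
hub top (array([ 0.4743, -0.2828]), (50.0911979675293, 50.60649490356445), 54.98924255371094, 10036) fl (array([ 0.4747, -0.2831]), (56.25480270385742, 130.73716735839844), 54.966041564941406, 11813)
{'position': [328.2, 286.0], 'confidence': 0.66} [ 0.4745 -0.2812  0.045 ]
t 4.55 tcp [ 0.4743 -0.2803  0.2558] yaw_y 0.9583 tilt [ 0.0024 -0.0022] turn units 0.008 shift units [-0.044  -0.0517  1.6942] j [-0.7487  0.5343  1.5132  0.      1.0909 -1.7069] F [-0.4087 -0.2617  0.575 ] w 0.0856
```

Call:
send_rows --deltas '[[[-0.02, -0.03, 0.6, 0, 1], [-0.02, -0.02, 0.6, 0, 1], [0, 0, 0.5, 0, 1], [0, 0, 0, 0, 0], [0, 0, 0, 0, 0], [0, 0, 0, 0, 0], [0, 0, 0, 0, 0], [0, 0, 0, 0, 0], [0, 0, 0, 0, 0], [0, 0, 0, 0, 0]]]' --newtons 60

```text
time: 5.55
tool_pos: [0.4745, -0.2829, 0.1879]
orientation: [0.946, 2.992, -0.002]
contact_force: [-0.4, 0.9, 5.3]
width: 0.0493
gripper_force: 65.1
```

Call:
send_rows --deltas '[[[0, 0, -0.6, 0, 0], [0, 0, -0.95, 0, 0], [0, 0.4, -1, 0, 0], [0.2, 0.9, -0.6, 0, 0], [0.2, 0.9, -0.4, 0, 0], [0.2, 0.9, 0, 0, 0], [0.3, 0.9, 0, 0, 0], [0.3, 0.9, 0, 0, 0], [0.3, 0.9, 0, 0, 0], [0.3, 0.8, 0, 0, 0], [0, 0, 0, -0.8, 0], [0, 0, 0, -0.78, 0], [0, 0, 0, 0, 0], [0, 0, 0, 0, 0]]]'

```text
time: 6.95
tool_pos: [0.5668, -0.0254, 0.3283]
orientation: [0.592, 3.085, -0.0]
contact_force: [1.0, -0.8, -5.0]
width: 0.0491
gripper_force: 65.0
```

```bash
python3 - <<'E'
from h import *
p=shot('wrist');W=cloud(p);f=p['frame'];
for r in ctrl.cut_out(p,'base')[:2]:
  print(r['rect'],r['confidence'],'base',rect(W,r['region'],.018,.032))
  m=r['region']; h=W[(W[...,2]>.032)&(W[...,2]<.052)]; print(len(h))
for r in ctrl.cut_out(p,'hub')[:2]:
  print(r['rect'],r['confidence'])
  w=W[r['region']];z=np.nanmax(w[:,2]);print(z,rect(W,r['region'],.19,.26))
for n in ['base_top','hub_mouth']:
  for q in ctrl.place_of(p,n)[:2]: print(n,q,ray(p,q['position'],.025))
cv2.imwrite('pics/w2.png',f)
goto(.518,.0093,.33,1.196)
E
```

```text
[259.9, 3.5, 446.5, 289.0] 0.73 base (array([0.524 , 0.0059]), (110.50251770019531, 180.39666748046875), 68.32884216308594, 27410)
5659
[243.9, 134.3, 415.3, 435.4] 0.89
0.22900356632192395 (array([ 0.5563, -0.0246]), (0.0, 0.0), 0.0, 1)
hub_mouth {'position': [334.3, 355.3], 'confidence': 0.93} [ 0.6553 -0.0566  0.025 ]
t 7.2 tcp [ 0.5669 -0.0255  0.3278] yaw_y 1.1936 tilt [-0. -0.] turn units -0.016 shift units [ 1.4566  0.3618 -0.056 ] j [-0.2535  0.4764  1.3732 -0.      1.2921 -1.4471] F [-0.3713  0.4452 -5.1455] w 0.0491
```

View pics/w2.png

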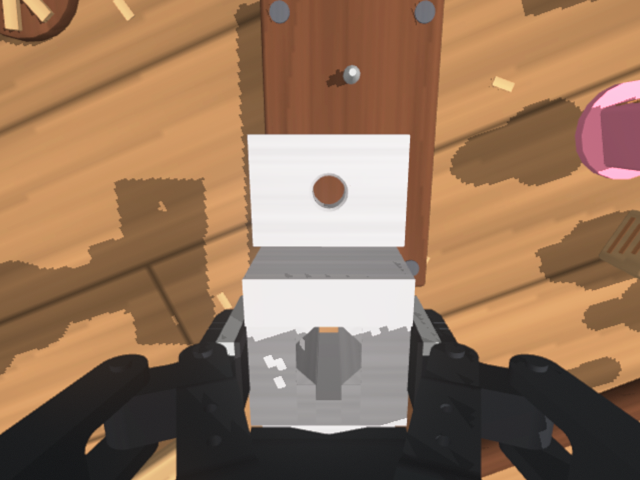

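The gripper holds the hub level, and one base peg shows at (352,75). I measure the hub in hand and that peg in the same image.

```bash
python3 - <<'E'
from h import *
p=shot('wrist');W=cloud(p)
r=ctrl.cut_out(p,'hub')[0]['region']
print('hub top',rect(W,r,.178,.195),'fl',rect(W,r,.144,.158))
print('medz',np.nanmedian(W[300,300:360]),np.nanmedian(W[160:180,260:400,2]))
b=np.zeros((480,640),bool);b[60:92,335:368]=1
w=W[b];w=w[w[:,2]>.037];print('peg',len(w),np.median(w,0),w.min(0),w.max(0))
b=np.zeros((480,640),bool);b[0:132,200:480]=1
print('base',rect(W,b,.02,.03)); w=W[b];w=w[(w[:,2]>.02)&(w[:,2]<.03)];print(np.median(w[:,2]))
p2=shot('top');W2=cloud(p2)
# hub flange hole circle
g=cv2.cvtColor(p['frame'],cv2.COLOR_BGR2GRAY)[150:230,290:370]
c=cv2.HoughCircles(g,cv2.HOUGH_GRADIENT,1,50,param1=80,param2=12,minRadius=12,maxRadius=22);print(c)
if c is not None:
  u=c[0,0,:2]+[290,150];print('hole',ray(p,u,np.nanmedian(W[140:170,260:400,2])))
goto(.518,.0093,.33,1.196)
E
```

```text
hub top (array([ 0.5664, -0.0261]), (50.28310012817383, 51.89151382446289), 68.43428802490234, 22223) fl (array([ 0.5626, -0.0245]), (56.448551177978516, 122.80786895751953), 68.42298126220703, 18490)
medz 0.18463957400736855 0.14968670811304963
peg 111 [0.4793 0.0235 0.0393] [0.4758 0.0206 0.037 ] [0.483  0.027  0.0422]
base (array([0.4751, 0.0253]), (110.50031280517578, 74.93681335449219), 68.42769622802734, 23132)
0.024714499047931132
[[[38.5 40.5 17.2]]]
hole [ 0.5236 -0.0091  0.1497]
t 7.35 tcp [ 0.567  -0.0254  0.3277] yaw_y 1.1944 tilt [-0.  0.] turn units -0.01 shift units [ 1.4567  0.3589 -0.0579] j [-0.2533  0.4765  1.3732  0.      1.292  -1.4477] F [-0.253  -0.3823 -3.4591] w 0.0491
```

Call:
send_rows --deltas '[[[0.45, 0.11, 0, 0, 0], [0.45, 0.11, 0, 0, 0], [0.45, 0.12, 0, 0, 0], [0, 0, 0.7, 0, 0], [0, 0, 0.7, 0, 0], [0, 0, 0.7, 0, 0], [0, 0, 0.1, 0, 0], [0, 0, 0, 0, 0], [0, 0, 0, 0, 0]]]'

```text
time: 8.25
tool_pos: [0.5222, 0.007, 0.241]
orientation: [0.587, 3.084, -0.0]
contact_force: [0.5, 0.1, -3.4]
width: 0.0491
gripper_force: 64.9
```

```bash
python3 - <<'E'
from h import *
p=shot('wrist');W=cloud(p)
r=ctrl.cut_out(p,'hub')[0]['region']
z=.1497-.0877
print('hub top',rect(W,r,z+.03,z+.045),'fl',rect(W,r,z-.006,z+.006))
b=np.zeros((480,640),bool);b[0:150,100:540]=1
print('base',rect(W,b,.021,.0285))
goto(.5217,.0071,.213,1.1943)
cv2.imwrite('pics/w3.png',p['frame'])
E
```

```text
hub top (array([0.5218, 0.0064]), (50.24696731567383, 51.78651809692383), 68.36141204833984, 22024) fl (array([0.5184, 0.0078]), (56.37002182006836, 123.05777740478516), 68.49005126953125, 18130)
base (array([0.4501, 0.0352]), (110.25881958007812, 37.79551696777344), 68.50525665283203, 20768)
t 8.35 tcp [0.522  0.0071 0.241 ] yaw_y 1.1949 tilt [ 0.0026 -0.0006] turn units 0.004 shift units [ 0.0098 -0.0031  0.7005] j [-0.2134  0.5151  1.6106 -0.      1.0132 -1.4084] F [-0.112   0.0012 -3.0952] w 0.049
```

View pics/w3.png

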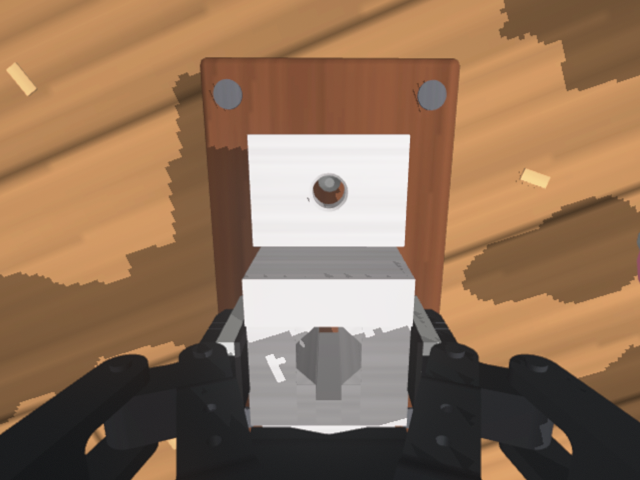

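The peg shows through the flange hole at (330,185), well centred. I lower the hub.

Call:
send_rows --deltas '[[[0.02, 0, 0.15, 0, 0], [0, 0, 0.15, 0, 0], [0, 0, 0.15, 0, 0], [0, 0, 0.13, 0, 0], [0, 0, 0.11, 0, 0], [0, 0, 0, 0, 0]]]'

```text
time: 8.95
tool_pos: [0.5209, 0.0075, 0.2129]
orientation: [0.586, 3.086, -0.0]
contact_force: [-5.0, 0.6, 8.6]
width: 0.0493
gripper_force: 66.7
```

Call:
send_rows --deltas '[[[0, 0, 0.03, 0, 0], [0, 0, 0, 0, 0], [0, 0, 0, 0, 1], [0, 0, 0, 0, 1], [0, 0, 0, 0, 1], [0, 0, 0, 0, 1], [0, 0, -0.7, 0, 1], [0, 0, -1, 0, 1], [0, 0, -1, 0, 1], [0, 0, -0.3, 0, 1], [0, 0, 0, 0, 1]]]'

```text
time: 10.05
tool_pos: [0.5211, 0.0075, 0.3326]
orientation: [0.586, 3.082, -0.0]
contact_force: [-0.4, -0.5, -0.7]
width: 0.0849
gripper_force: 0.0
```

```bash
python3 - <<'E'
from h import *
p=shot('wrist');W=cloud(p)
r=ctrl.cut_out(p,'hub')[0]['region']
print('hub top',rect(W,r,.06,.08),'fl',rect(W,r,.029,.043))
for lo,hi in((.06,.08),(.029,.041)):
  w=W[r];w=w[(w[:,2]>lo)&(w[:,2]<hi)];A=np.c_[w[:,:2]-w[:,:2].mean(0),np.ones(len(w))];print('plane',np.linalg.lstsq(A,w[:,2],rcond=None)[0])
cv2.imwrite('pics/w4.png',p['frame'])
for q in ctrl.place_of(p,'hub_mouth')[:1]: print(q,ray(p,q['position'],.07))
p=shot('top');W=cloud(p);r=ctrl.cut_out(p,'hub')[0]['region'];print('TOPCAM hub',rect(W,r,.06,.08),rect(W,r,.029,.043))
for r in ctrl.cut_out(p,'carving')[:5]:
  print(r['rect'],r['confidence'],np.nanmedian(W[r['region']],0))
goto(.4497,.2357,.36,1.194)
E
```

```text
hub top (array([0.5199, 0.0072]), (50.08573913574219, 50.49947738647461), 68.59049224853516, 6308) fl (array([0.5204, 0.0069]), (56.18453598022461, 129.962646484375), 68.51850891113281, 8112)
plane [ 0.0082 -0.0044  0.0694]
plane [-0.001   0.0002  0.0347]
{'position': [332.2, 242.4], 'confidence': 0.65} [0.5189 0.0101 0.07  ]Traceback (most recent call last):
  File "<stdin>", line 9, in <module>
IndexError: list index out of range
```

View pics/w4.png

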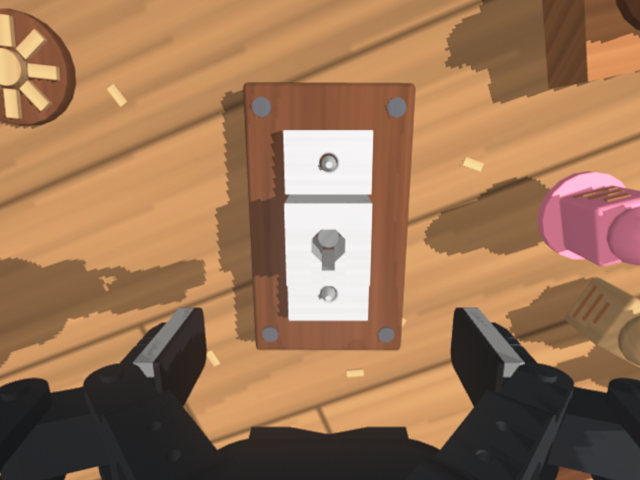

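Hub is seated flat: pegs show in both flange holes at (328,163) and (328,295), and the key points down the image at -21.5°. Now I go to the owl.

Call:
send_rows --deltas '[[[0.6, 0.75, -0.2, 0, 1], [0.6, 0.75, -0.2, 0, 1], [0.6, 0.75, -0.2, 0, 1], [0.6, 0.75, -0.2, 0, 1], [0.6, 0.75, 0, 0, 1], [0.6, 0.75, 0, 0, 1], [0.1, 0.15, 0, 0, 1], [0, 0, 0, 0, 1]]]'

```text
time: 11.1
tool_pos: [0.4513, 0.2356, 0.3621]
orientation: [-0.583, -3.086, 0.001]
contact_force: [0.1, 0.4, 0.8]
width: 0.0856
gripper_force: 0.0
```

```bash
python3 - <<'E'
from h import *
p=shot('wrist');W=cloud(p)
for r in ctrl.cut_out(p,'carving')[:3]:
  m=r['region'];w=W[m];print(r['rect'],r['confidence'],np.nanmedian(w,0),np.nanmax(w[:,2]))
  print('body top',rect(W,m,.085,.096),'disc',rect(W,m,.048,.056),'all',rect(W,m,.06,.13))
for q in ctrl.place_of(p,'carving')[:2]: print(q,ray(p,q['position'],.045))
cv2.imwrite('pics/w5.png',p['frame'])
goto(.4497,.2357,.36,1.194)
E
```

```text
[451.1, 154.3, 575.4, 238.4] 0.83 [0.4674 0.3517 0.077 ] 0.10643168364770281
body top (array([0.4749, 0.3574]), (35.85883712768555, 30.52549934387207), 87.73258972167969, 676) disc (array([0.4647, 0.3568]), (23.512237548828125, 47.546546936035156), 21.63295555114746, 284) all (array([0.4746, 0.3587]), (40.571319580078125, 37.084896087646484), 63.624202728271484, 4395)
[287.6, 189.5, 370.8, 286.4] 0.78 [0.444  0.238  0.0918] 0.11921466452222565
body top (array([0.4517, 0.2341]), (36.033241271972656, 36.54851150512695), 30.11556053161621, 1030) disc (array([0.4489, 0.2402]), (63.53901672363281, 46.07295608520508), 52.3600959777832, 1641) all (array([0.4536, 0.2354]), (40.88572692871094, 36.99049758911133), 29.975244522094727, 4363)
[273.0, 354.5, 354.9, 436.2] 0.77 [0.557  0.1776 0.0588] 0.2635764697089451
body top (array([0.5638, 0.1762]), (37.218849182128906, 13.415225982666016), 61.67121887207031, 591) disc (array([0.5627, 0.1773]), (46.436927795410156, 23.140918731689453), 42.09928512573242, 339) all (array([0.5636, 0.1728]), (44.07566452026367, 27.948549270629883), 58.72372055053711, 2232)
{'position': [309.5, 384.9], 'confidence': 0.82} [0.5644 0.1741 0.045 ]
{'position': [502.7, 195.8], 'confidence': 0.8} [0.4735 0.3563 0.045 ]
t 11.25 tcp [0.4521 0.2339 0.3624] yaw_y 1.1938 tilt [-0.0007 -0.0005] turn units -0.001 shift units [0.0725 0.0204 0.0611] j [ 0.2445  0.3462  1.4817 -0.0003  1.3146 -0.9493] F [-0.7643  0.105  -0.1848] w 0.0853
```

View pics/w5.png

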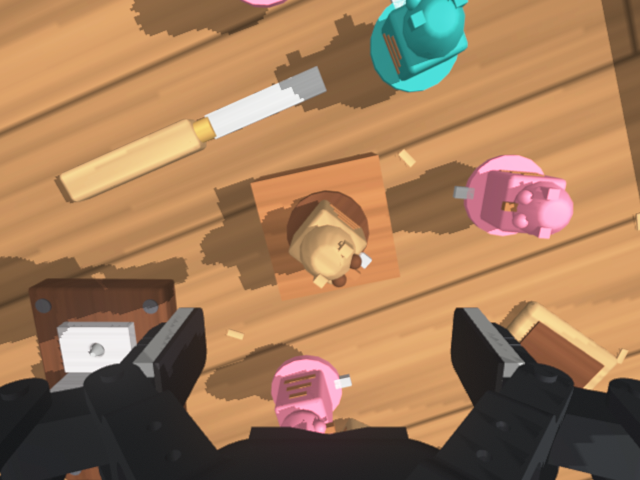

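The pale owl is at (328,240) in the rack. Its steel tab at (364,260) points at about 30° world. I grip across the sides at yaw 120°: turn, descend partly, then check.

Call:
send_rows --deltas '[[[0, 0, 0.2, -0.86, 1], [0, 0, 0.2, -0.86, 1], [0, 0, 0.2, -0.86, 1], [0, 0, 0.2, -0.86, 1], [0, 0, 0.2, -0.86, 1], [0, 0, 0.1, -0.86, 1], [0, 0, 0.1, -0.86, 1], [0, 0, 0, 0, 1]]]'

```text
time: 12.05
tool_pos: [0.4521, 0.2337, 0.3143]
orientation: [0.817, -3.032, 0.0]
contact_force: [1.2, -0.5, 0.4]
width: 0.0854
gripper_force: 0.0
```

```bash
python3 - <<'E'
from h import *
p=shot('wrist');W=cloud(p)
for r in ctrl.cut_out(p,'carving')[:3]:
  m=r['region'];w=W[m];print(r['rect'],r['confidence'],np.nanmedian(w,0),np.nanmax(w[:,2]))
  print('body top',rect(W,m,.087,.095),'body',rect(W,m,.06,.095))
cv2.imwrite('pics/w6.png',p['frame'])
goto(.4517,.2341,.23,2.096)
E
```

```text
[482.5, 0.9, 602.8, 49.6] 0.82 [0.2924 0.2634 0.0404] 0.08044339632116013
body top (array([0., 0.]), (0.0, 0.0), 0.0, 0) body (array([0.2917, 0.2652]), (7.564122676849365, 26.840076446533203), 19.661548614501953, 1155)
[429.5, 320.5, 475.8, 414.2] 0.76 [0.483  0.3394 0.0389] 0.2178698706208411
body top (array([0., 0.]), (0.0, 0.0), 0.0, 0) body (array([0.4857, 0.3457]), (18.20218276977539, 6.1449737548828125), 58.679691314697266, 374)
[95.6, 302.2, 204.6, 374.1] 0.71 [0.5531 0.1556 0.04  ] 0.19630269557130609
body top (array([0., 0.]), (0.0, 0.0), 0.0, 0) body (array([0.5622, 0.1547]), (9.922910690307617, 24.637554168701172), 71.37471008300781, 739)
t 12.15 tcp [0.452  0.2341 0.3149] yaw_y 2.0933 tilt [-0.0001 -0.0001] turn units -0.018 shift units [0.0055 0.0048 2.1226] j [ 0.2449  0.3978  1.5547 -0.0001  1.1892 -1.8484] F [-0.7323 -0.5883  0.6811] w 0.0856
```

View pics/w6.png

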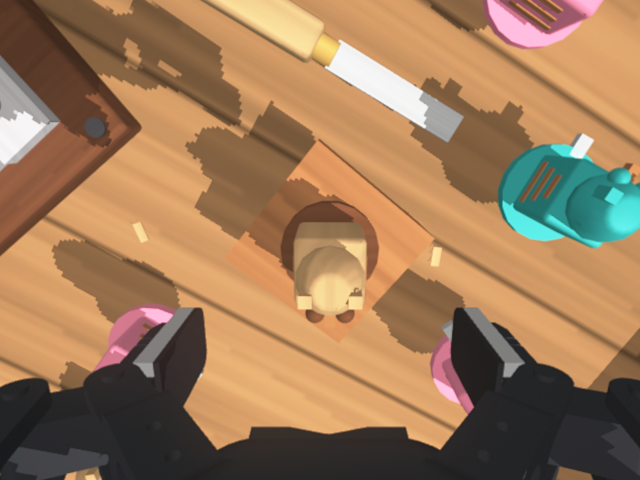

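Owl is centred at (330,265), beak toward the image bottom and sides parallel to the pads. I measure it from depth and descend.

```bash
python3 - <<'E'
from h import *
p=shot('wrist');W=cloud(p)
b=np.zeros((480,640),bool);b[215:330,280:385]=1
print('bt',rect(W,b,.087,.0945),'b',rect(W,b,.06,.0945))
goto(.4517,.2341,.23,2.096)
E
```

```text
bt (array([0.4511, 0.2333]), (35.132442474365234, 35.988704681396484), 30.105709075927734, 1399) b (array([0.4511, 0.2333]), (35.23637390136719, 37.64345932006836), 29.843137741088867, 2200)
t 12.2 tcp [0.4519 0.2342 0.315 ] yaw_y 2.0939 tilt [ 0.0002 -0.    ] turn units -0.014 shift units [0.0067 0.0006 2.1256] j [ 0.2452  0.3976  1.5545 -0.0001  1.1892 -1.8487] F [ 0.1272 -0.0365  0.0636] w 0.0854
```

Call:
send_rows --deltas '[[[0.03, 0, 0.6, -0.01, 1], [0, 0, 0.6, 0, 1], [0, 0, 0.6, 0, 1], [0, 0, 0.33, 0, 1], [0, 0, 0, 0, 0], [0, 0, 0, 0, 0], [0, 0, 0, 0, 0], [0, 0, 0, 0, 0], [0, 0, 0, 0, 0], [0, 0, 0, 0, 0], [0, 0, 0, 0, 0], [0, 0, 0, 0, 0]]]' --newtons 70

```text
time: 13.4
tool_pos: [0.4508, 0.2342, 0.2308]
orientation: [-0.82, 3.03, -0.0]
contact_force: [-0.5, -1.5, 6.1]
width: 0.0353
gripper_force: 70.5
```

Call:
send_rows --deltas '[[[0, 0, -0.3, 0, 0], [0, 0, -0.6, 0, 0], [0, 0, -0.9, 0, 0], [0, 0, -0.9, 0, 0], [0, 0, -0.6, 0, 0], [0, 0, 0, 0.86, 0], [0, 0, 0, 0.86, 0], [0, 0, 0, 0.86, 0], [0, 0, 0, 0.86, 0], [0, 0, 0, 0.86, 0], [0, 0, 0, 0.86, 0], [0, 0, 0, 0.84, 0], [0, 0, 0, 0, 0]]]'

```text
time: 14.7
tool_pos: [0.4503, 0.2342, 0.3617]
orientation: [-0.582, -3.087, 0.0]
contact_force: [0.5, 0.3, -1.9]
width: 0.0352
gripper_force: 69.9
```

```bash
python3 - <<'E'
from h import *
p=shot('wrist');W=cloud(p);cv2.imwrite('pics/w7.png',p['frame'])
s=ctrl.read_state();z0=s['tool_pos'][2]-.1855
b=np.zeros((480,640),bool);b[:,215:440]=1
print('bodytop',rect(W,b,z0+.040,z0+.0495),'all',rect(W,b,z0+.01,z0+.05))
goto(.5205,.0075,.36,1.1955)
E
```

```text
bodytop (array([0.4496, 0.2338]), (62.62662887573242, 33.94730758666992), 68.63148498535156, 5530) all (array([0.4495, 0.2337]), (62.84416961669922, 34.03446578979492), 68.63147735595703, 11027)
t 14.75 tcp [0.4504 0.2342 0.3617] yaw_y 1.2021 tilt [-0.0002 -0.    ] turn units 0.044 shift units [-3.7085 -4.6291  0.0434] j [ 0.2458  0.3444  1.4867  0.      1.3107 -0.9562] F [-0.3376  0.8447 -2.5035] w 0.0352
```

View pics/w7.png

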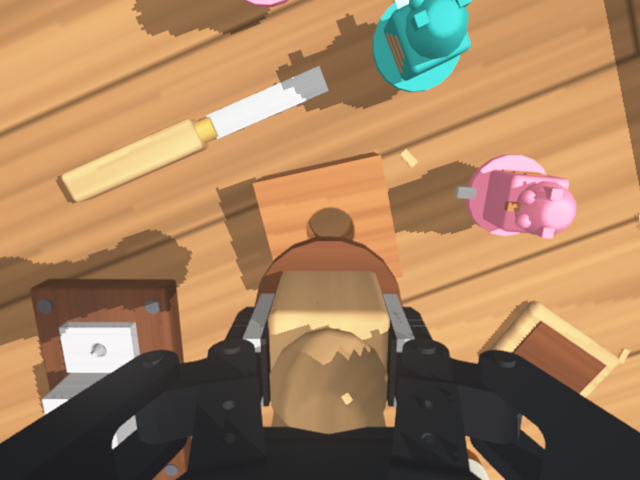

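The owl is held straight, with the disc rim visible at (330,245). I get the disc centre from the rim and compare it with the TCP.

```bash
python3 - <<'E'
from h import *
from scipy.optimize import least_squares
p=shot('wrist');W=cloud(p);s=ctrl.read_state();t=np.array(s['tool_pos'])
M=R.from_rotvec(s['orientation']).as_matrix();L=(W-t)@M
b=np.zeros((480,640),bool);b[235:275,225:430]=1
z0=t[2]-.1855
m=b&(W[...,2]>z0-.002)&(W[...,2]<z0+.011)
print('n',m.sum(),np.nanmedian(W[...,2][m])-z0)
q=[]
for c in range(262,398,4):
    r=np.where(m[:,c])[0]
    if len(r): q.append(L[r[0],c])
q=np.array(q);f=least_squares(lambda a:np.hypot(q[:,0]-a[0],q[:,1]-a[1])-.029,[0,0],loss='soft_l1',f_scale=.001)
print('disc centre tool xy',f.x,'rms',np.sqrt(np.mean(f.fun**2)),len(q))
mb=b|True
bt=(L[...,2]>.1855-.0485)&(L[...,2]<.1855-.045)&(abs(L[...,1])<.012)
x=L[...,0][bt];print('body top back x',np.nanpercentile(x,[50,95,99.5]))
goto(.5205,.0075,.36,1.1955)
E
```

```text
n 3376 0.006273486379116899
disc centre tool xy [-0.0014 -0.0007] rms 0.00014944394332693634 32
body top back x [0.0135 0.0162 0.0169]
t 14.8 tcp [0.4504 0.2342 0.3617] yaw_y 1.2027 tilt [-0.0001 -0.    ] turn units 0.048 shift units [-3.7078 -4.6299  0.0435] j [ 0.2459  0.3445  1.4866  0.      1.3106 -0.9569] F [-0.277  -0.5556 -2.4209] w 0.0353
```

Call:
send_rows --deltas '[[[0, 0, 0, 0.05, 0], [-0.61, -0.77, 0, 0, 0], [-0.61, -0.77, 0, 0, 0], [-0.62, -0.77, 0, 0, 0], [-0.61, -0.77, 0, 0, 0], [-0.62, -0.77, 0, 0, 0], [-0.61, -0.78, 0, 0, 0], [0, 0, 0.6, 0, 0], [0, 0, 0.6, 0, 0], [0, 0, 0.32, 0, 0], [0, 0, 0, 0, 0], [0, 0, 0, 0, 0]]]'

```text
time: 16.0
tool_pos: [0.519, 0.0077, 0.3013]
orientation: [0.59, 3.085, -0.0]
contact_force: [-1.0, 0.1, -1.9]
width: 0.035
gripper_force: 70.6
```

```bash
python3 - <<'E'
from h import *
goto(.5195,.0081,.255,1.1955)
p=shot('wrist');W=cloud(p);cv2.imwrite('pics/w8.png',p['frame'])
b=np.zeros((480,640),bool);b[:250]=1
print('base',rect(W,b&(abs(np.arange(640)-320)<200)[None],.021,.029),'hubflange',rect(W,b,.032,.038))
E
```

```text
t 16.0 tcp [0.519  0.0077 0.3013] yaw_y 1.1928 tilt [ 0.0004 -0.0001] turn units -0.018 shift units [-0.0069  0.0146  1.1585] j [-0.2136  0.4297  1.5462 -0.      1.1652 -1.4064] F [-0.9798  0.1124 -1.8629] w 0.035
base (array([0.4779, 0.0242]), (110.18584442138672, 97.80488586425781), 68.2876205444336, 19668) hubflange (array([0.5127, 0.09  ]), (126.98934173583984, 199.31480407714844), 0.0637134462594986, 8462)
```

View pics/w8.png

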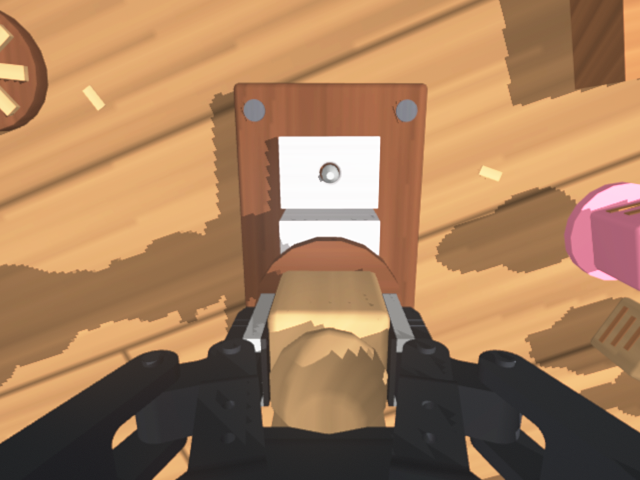

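Hub and disc line up. I insert step by step, watching the force.

Call:
send_rows --deltas '[[[0, 0.01, 0.2, -0.01, 0], [0, 0, 0.15, 0, 0], [0, 0, 0.12, 0, 0], [0, 0, 0.1, 0, 0], [0, 0, 0, 0, 0]]]'

```text
time: 16.55
tool_pos: [0.5189, 0.008, 0.2775]
orientation: [-0.589, -3.085, -0.0]
contact_force: [0.4, 0.3, -1.7]
width: 0.0348
gripper_force: 70.6
```

Shaft is in the bore with no contact force. Next is the key.

Call:
send_rows --deltas '[[[0, 0, 0.06, 0, 0], [0, 0, 0.06, 0, 0], [0, 0, 0.06, 0, 0], [0, 0, 0, 0, 0]]]'

```text
time: 16.95
tool_pos: [0.5189, 0.0081, 0.2706]
orientation: [-0.589, -3.085, -0.0]
contact_force: [-0.7, 0.3, -1.9]
width: 0.0354
gripper_force: 70.6
```

Call:
send_rows --deltas '[[[0, 0, 0.1, 0, 0], [0, 0, 0.1, 0, 0], [0, 0, 0.08, 0, 0], [0, 0, 0.06, 0, 0], [0, 0, 0, 0, 0], [0, 0, 0, 0, 0]]]'

```text
time: 17.55
tool_pos: [0.5191, 0.008, 0.2577]
orientation: [0.589, 3.085, -0.0]
contact_force: [-0.8, 0.0, 7.0]
width: 0.0352
gripper_force: 71.4
```

Call:
send_rows --deltas '[[[0, 0, 0.04, 0, 0], [0, 0, 0.03, 0, 0], [0, 0, 0, 0, 0], [0, 0, 0, 0, 0]]]'

```text
time: 17.95
tool_pos: [0.519, 0.0081, 0.2558]
orientation: [0.588, 3.084, -0.0]
contact_force: [-4.4, 0.4, 14.5]
width: 0.0353
gripper_force: 72.7
```

Call:
send_rows --deltas '[[[0, 0, 0.03, 0, 0], [0, 0, 0, 0, 0], [0, 0, 0, 0, 0], [0, 0, 0, 0, 0]]]'

```text
time: 18.35
tool_pos: [0.5188, 0.0082, 0.2558]
orientation: [0.588, 3.083, -0.001]
contact_force: [-7.9, 1.4, 27.2]
width: 0.0349
gripper_force: 74.3
```

```bash
python3 - <<'E'
from h import *
p=shot('scene');cv2.imwrite('pics/s2.png',cv2.resize(p['frame'][160:320,220:420],(800,640))[:600])
p=shot('wrist');W=cloud(p);s=ctrl.read_state();z0=s['tool_pos'][2]-.1855
for (r,c) in [(255,330),(248,330),(252,310),(232,300),(228,330)]: print(r,c,W[r,c])
goto(.519,.008,.2555,1.1955)
E
```

```text
255 330 [0.4989 0.0159 0.0768]
248 330 [0.4964 0.0169 0.0765]
252 310 [0.4953 0.0092 0.0759]
232 300 [0.4921 0.0045 0.0494]
228 330 [0.4969 0.0168 0.0422]
t 18.45 tcp [0.5188 0.0082 0.2558] yaw_y 1.1938 tilt [ 0.0026 -0.0009] turn units -0.011 shift units [-0.005  -0.0024  0.0073] j [-0.2126  0.4895  1.6035 -0.0004  1.0458 -1.4063] F [-7.7674  1.2225 28.5097] w 0.0353
```

View pics/s2.png

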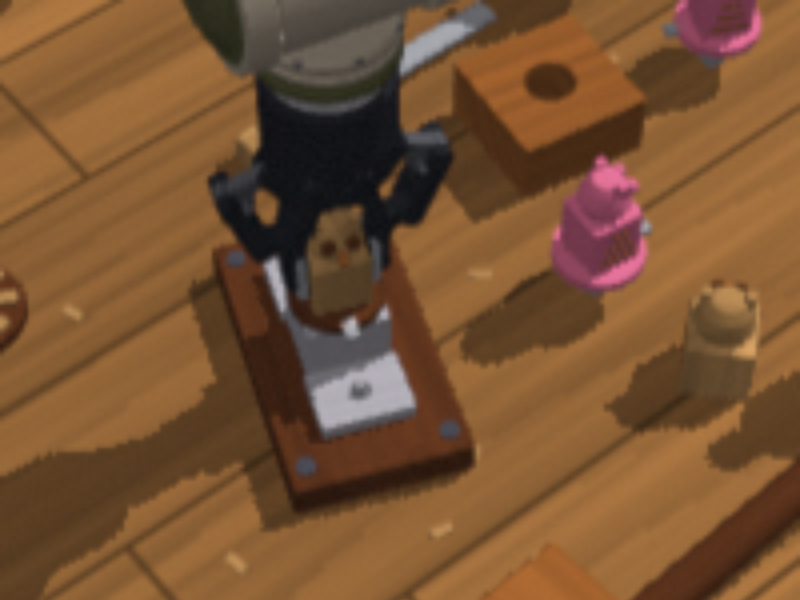

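The owl is flush on the hub: the disc top measures 0.0768 m, and the force rose with no further travel. The tab points along the keyway at (350,325), and the grip is still on. I hand in.

```bash
python3 -c "
from bench import ctrl
print(ctrl.sign_off())"
```

```text
the job is handed in; nothing more can be done
None
```

The hub is seated flat on the pegs, and the owl is keyed in, flush on the hub, and still gripped and pressed home with about 28 N; I handed the job in at about 18.5 s.

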